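# Build an insulated sample nest on the indexing carousel and turn it under the sensor

### The arm

A 6-joint arm with a two-finger parallel gripper is mounted at the origin on the work surface. World frame = base frame: x ahead of the robot, y to its left, z up, the work surface at z = 0. Lengths are in m, angles in rad, forces in N, time in s.
With the tool pointing down it reaches from about 0.15 to 0.775 m from the base axis. Payload 6.1 kg.
Tool frame: the origin (TCP) lies at the very end of the fingers, on their centre line; the grasp point (between the pads) lies 19 mm behind it; z points along the fingers, y is the line along which they close (so a half turn about z gives the same grasp; the last joint's range is limited). The gripper opens to 85 mm and grips with 20 to 120 N. Pads are 22 mm wide; open, the fingers measure 114 mm over their backs; the gripper's body (76 mm by 85 mm) begins 54 mm behind the grasp point. The pads swing forward as they close: fully open they stand 13 mm farther back than shut.
Start: joints at [1.322, 0.126, -0.04, 1.405, 0, 1.571], TCP at [0.129, 0.509, 0.231] pointing down, gripper open.
Joint ranges: [-2.72, 2.72], [-0.95, 1.95], [-1.27, 1.35], [-1.78, 2.02], [-1.46, 1.47], [-3.14, 3.14]. Speed limits (rad/s): [2.39, 2.39, 3.01, 3.14, 3.14, 3.14].

### API

Orientations are given as a unit quaternion [w, x, y, z].
In Python, from rig import bot gives the robot as it stands. The module is installed in compiled form; this text tells all that it offers.
- The arm moves only by the tool jog_arm, never from a script. Its argument "deltas" is text: rows parted by semicolons, each of 7 numbers parted by spaces: the shift along the tool's x, y, z in units of 0.2 m (1.0 is 0.2 m), then the turn, a rotation vector about the tool's x, y, z in units of 1.5 rad (1.0 is 1.5 rad), then the opening, from 0 (shut) to 1 (fully open). A call has 1 to 20 rows; each row is the pose to reach, as a shift and turn from the pose commanded when the call began, along the tool's axes at that moment; what a row does not reach only later rows make up. A row lasts 1/8 s, in which the tool goes at most 62.5 mm and 10.7 degrees, less where a joint would pass 70% of its speed; a pose out of reach is approached as far as the arm can. A call with a number of a shift or a turn outside -1 to 1 is refused whole. A call with a gripper value outside its range is refused whole. The fingers move at their own pace and stop on an object; "newtons" is the grip in N (left out, the last holds). Time passes only in rows, so rows that repeat a pose let the fingers close. It gives the time, the measured TCP pose, the force, the opening and the grip force at its end, in the units of the state.
- bot.observe(): the state, without advancing time (a new reading comes with each control period).
- bot.read_camera(name): name is "scene" or "top"; returns a dict with "pixels" (384x512x3 uint8, red, green, blue), "range_z" (384x512 float32, m along the optical axis (not along the pixel's ray), 0 where there is no reading), "intrinsics" (3x3 intrinsics, pixels), "dist" ([k1, k2, p1, p2, k3] as OpenCV has them; the pictures are not rectified), "R" (3x3) and "t" (3): a world point X has camera coordinates R X + t. Camera axes: x right, y down, z forward; pixel columns grow to the right and rows downward; lengths in m; the calibration is good to about 2 mm. A picture is of the moment at which its call begins.
- bot.close_job(): hands the job in; it is judged then, once.
Trained networks look in a picture, given as the dict that the camera call returned (one of the last four; its "shot" number tells which), for a name from the list of things; names that differ only in an ending like _2 or _b are one class to them, and where a whole thing is asked for, a point or a joint stands for the part that bears it (a point fixed in the world has none). Each returns a list of dicts, best first, with "conf" (0 to 1); they miss things now and then, are a little off and sometimes report something else, mostly with a low value. They report only what shows in the picture. A call takes as long as a camera call.
- bot.spot_in(thing, picture): "extent" ([left, top, width, height] in pixels, round what is visible of it).
- bot.trace(thing, picture): "pixels" (384x512 bool, what is visible of it) and "extent" ([left, top, width, height] in pixels, round what is visible of it).
- bot.pinpoint(thing, picture): "at" ([column, row] in pixels: a listed point, or the origin of a listed thing).
The state is a dict: "clock": time; "joint_pos": joint angles; "joint_vel": joint speeds; "joint_torque": joint torques, N m; "position": TCP position; "tool_rot": TCP orientation; "wrist_force": force on the tool from outside, world axes, zero at the start; "torque": the same for the moment, N m; "finger_gap": finger opening in m; "gripper_force": force on a finger pad.
Only numpy, scipy, OpenCV 4.12 (cv2) and the standard library are available. Lean on these libraries where they do the work, as an engineer would, in place of code of your own. Each camera call takes 0.05 s, during which the arm holds its last target. There are 200 camera calls.

### The job

Lift the sprung index plunger of the carousel and swing the head until its empty round well stands at the loading station (over the steel tongue, away from the sensor post), and let the plunger drop fully home there. Then stand all the white beakers that are in the compartment bin inside one another in the well, upright, in size order with the widest outside, and stand the steel core upright inside the innermost one. Finally lift the plunger again, swing the loaded well round under the sensor on its post, let the plunger drop fully home there, and leave the nest standing; do not push aside or knock over the red-capped bottle or the small amber jar near it.

Things in the scene. Friction and masses are not known exactly. Their poses are not given: they have to be found in the camera images.
- base: Fixed base of the carousel: round grey drum 234 mm across, on it a steel index ring (top 48 mm high) with six pockets 60 degrees apart. Origin on the turning axis at bench height, z up; its yaw varies. Its own -y points to the loading station, 30 degrees counter-clockwise of its own +x to the sensor station.
- load_station (a point): Where the centre of the well's floor stands at the loading station: 100 mm from the axis along the base's -y, 60 mm high. Marked by a flat steel tongue on the bench that reaches out to 197 mm from the axis.
- sensor_station (a point): Where the centre of the well's floor stands at the sensor station, 100 mm from the axis, 60 mm high. Behind it, 245 mm from the axis, is the sensor post, 330 mm high, with a grey cylindrical sensor head (260 to 340 mm high) that looks down at the station.
- head (a joint): Angle of the aluminium head, rad, counter-clockwise from above: 0 = well at the loading station, 2.094 = at the sensor station; stops at -0.3 and 2.4. Pockets at 0, 1.047 and 2.094 (play 0.03 rad). It moves stiffly and stays where left. At the start it is between 1.047 and 2.094, the plunger resting on top of the ring.
- plunger (a joint): Lift of the index plunger, m: 0 = fully home in a pocket (head locked), 0.015 = its tip resting on top of the ring between pockets, stop at 0.030. The tip clears the ring above 0.015. A spring pushes it down with 4 N at 0 and 8 N at 0.030.
- knob (a point): Middle of the plunger's grip: black upright cylinder 28 mm across and 45 mm tall on a 12 mm stem, 95 mm from the turning axis, across the axis from the well; the grip's middle is 127.5 mm above the bench when home and rises with the plunger; it turns with the head. The head below it is no higher than 85 mm.
- well (a point): Centre of the well's floor (60 mm above the bench), 100 mm from the turning axis on the head, across the axis from the plunger. Round aluminium dish, 166 mm across inside, lip 12 mm high and 5 mm thick (outside 176 mm across).
- bin: Grey open bin 324 x 324 mm, walls 18 mm high, floor 4 mm thick, with one divider each way: four compartments of about 156 mm, centres 80 mm from the bin's centre in x and y. It is fixed; origin at its centre, bench height.
- core: Steel sample core standing on the bench: 34 mm across and 36 mm tall foot, thin 10 mm stem, black grip 22 mm across from 95 to 125 mm above its underside. Origin at the centre of its underside, z up. 0.35 kg.
- beaker_a: White thick-walled beaker 144 mm across outside and 40 mm tall, straight round wall 8 mm thick (mouth 128 mm across), floor 6 mm thick; origin at the centre of its underside, z up. It starts in one of the bin's compartments, or is absent.
- beaker_b: White thick-walled beaker 116 mm across outside and 60 mm tall, straight round wall 8 mm thick (mouth 100 mm across), floor 6 mm thick; origin at the centre of its underside, z up. It starts in one of the bin's compartments, or is absent.
- beaker_c: White thick-walled beaker 88 mm across outside and 80 mm tall, straight round wall 8 mm thick (mouth 72 mm across), floor 6 mm thick; origin at the centre of its underside, z up. It starts in one of the bin's compartments, or is absent.
- beaker_d: White thick-walled beaker 60 mm across outside and 100 mm tall, straight round wall 8 mm thick (mouth 44 mm across), floor 6 mm thick; origin at the centre of its underside, z up. It starts in one of the bin's compartments, or is absent.
- bottle: Bystander: white bottle with red cap, 72 mm across, 150 mm tall; origin under its centre.
- jar: Bystander: small amber jar with black lid, 52 mm across, 75 mm tall; origin under its centre.

How it is judged:
By the outcome, as a careful person would: the job done as asked, in the order asked, and still so for the second after the job is handed in, with the robot touching nothing.
Of beaker_a, beaker_b, beaker_c, beaker_d only 3 to 4 are there at a start; the rules pass over those that are not, and their reading is None.
At some moment in a run one of beaker_a, beaker_b, beaker_c may be knocked a few centimetres aside while the robot is not near it.
It also fails if it takes over 208 s, if anything falls off the work surface, if the arm or the gripper's body presses on something with over 40 N, if the wrist force passes 120 N, or if a joint passes its speed limit or range.

## Working session

There is one attempt and no reset: what is moved stays moved. The work goes in short steps, Python scripts to look and compute and a tool call to move; the robot and the scene stay as the last step left them, time stands still between calls to the robot, and variables do not carry over. Pictures are saved under pics/ and viewed, at most 14 in all, crops included, and the job is handed in when it is done.

Besides the shell and the picture viewer there is one more tool, called after "Request:" in YAML: its name, and indented under it one key for each argument. jog_arm: Moves the arm, as the interface text tells. Its arguments: {"type":"object","properties":{"deltas":{"type":"string"},"newtons":{"type":"number"}},"required":["deltas"]}

```bash
mkdir -p pics
cat > h.py <<'E'
import numpy as np, cv2
from rig import bot
def save(im,name): cv2.imwrite('pics/'+name,cv2.cvtColor(im,cv2.COLOR_RGB2BGR))
def cloud(p):
    h,w=p['range_z'].shape
    u,v=np.meshgrid(np.arange(w,dtype=float),np.arange(h,dtype=float))
    n=cv2.undistortPoints(np.stack([u,v],-1).reshape(-1,1,2),p['intrinsics'],np.array(p['dist'],float)).reshape(h,w,2)
    z=p['range_z']; c=np.dstack([n[...,0]*z,n[...,1]*z,z])
    W=(c-np.array(p['t']))@np.array(p['R'])
    W[z<=0]=np.nan
    return W
def ray(p,uv,z):
    n=cv2.undistortPoints(np.array(uv,float).reshape(1,1,2),p['intrinsics'],np.array(p['dist'],float)).ravel()
    R=np.array(p['R']);t=np.array(p['t']); o=-R.T@t; d=R.T@np.array([n[0],n[1],1])
    return o+d*(z-o[2])/d[2]
E
python3 - <<'E'
from h import *
a=bot.read_camera('top'); b=bot.read_camera('scene')
im=np.vstack([a['pixels'],b['pixels']]);save(cv2.resize(np.hstack([a['pixels'],b['pixels']]),(800,300)),'p0.png')
save(a['pixels'],'top0.png')
o=bot.observe();print({k:np.round(v,3) for k,v in o.items()})
for k,p in (('top',a),('scene',b)):
  C=-np.array(p['R']).T@p['t'];print(k,C)
  for n in ['base','bin','core','beaker_a','beaker_b','beaker_c','beaker_d','bottle','jar']:
    r=bot.pinpoint(n,p); print(n,[(np.round(x['at'],0),round(x['conf'],2),np.round(ray(p,x['at'],0.0),3)) for x in r[:5]])
  for n,z in [('knob',.1425),('well',.06),('load_station',.06),('sensor_station',.06)]:
    r=bot.pinpoint(n,p); print(n,[(np.round(x['at'],0),round(x['conf'],2),np.round(ray(p,x['at'],z),3)) for x in r[:2]])
E
```

```text
{'clock': np.float64(0.1), 'joint_pos': array([ 1.322,  0.126, -0.041,  1.405,  0.   ,  1.571]), 'joint_vel': array([-0.001, -0.002,  0.002,  0.001,  0.003,  0.   ]), 'joint_torque': array([ 2.0000e-03, -4.3690e+01,  3.5361e+01,  1.4000e-02,  0.0000e+00,
        0.0000e+00]), 'position': array([0.129, 0.508, 0.231]), 'tool_rot': array([-0.   ,  0.124,  0.992, -0.001]), 'wrist_force': array([ 0.892,  0.239, -0.451]), 'torque': array([ 0.025, -0.023, -0.045]), 'gripper_force': np.float64(0.0), 'finger_gap': np.float64(0.085)}
top [0.42723407 0.01606981 1.0622947 ]
base [(array([179., 204.]), 0.56, array([0.571, 0.246, 0.   ]))]
bin [(array([345., 211.]), 0.56, array([ 0.544, -0.239,  0.   ]))]
core [(array([256., 236.]), 0.62, array([0.476, 0.021, 0.   ]))]
beaker_a [(array([318., 188.]), 0.98, array([ 0.614, -0.161,  0.   ])), (array([371., 188.]), 0.79, array([ 0.614, -0.32 ,  0.   ])), (array([321., 239.]), 0.77, array([ 0.465, -0.165,  0.   ]))]
beaker_b [(array([318., 188.]), 0.98, array([ 0.614, -0.161,  0.   ])), (array([371., 188.]), 0.79, array([ 0.614, -0.32 ,  0.   ])), (arr
[... 2304 characters left out ...]
79., 248.]), 0.67, array([0.568, 0.125, 0.   ])), (array([213., 188.]), 0.55, array([ 0.607, -0.175,  0.   ])), (array([276., 290.]), 0.36, array([0.642, 0.227, 0.   ]))]
bottle [(array([199., 252.]), 0.73, array([0.748, 0.031, 0.   ]))]
jar [(array([239., 220.]), 0.87, array([ 0.607, -0.013,  0.   ]))]
knob [(array([348., 228.]), 0.68, array([0.48 , 0.255, 0.142])), (array([199., 251.]), 0.48, array([0.781, 0.145, 0.142]))]
well [(array([274., 290.]), 0.76, array([0.671, 0.257, 0.06 ])), (array([347., 227.]), 0.55, array([0.416, 0.2  , 0.06 ]))]
load_station [(array([276., 249.]), 0.74, array([0.605, 0.165, 0.06 ]))]
sensor_station [(array([306., 309.]), 0.58, array([0.639, 0.328, 0.06 ]))]
```

View pics/top0.png

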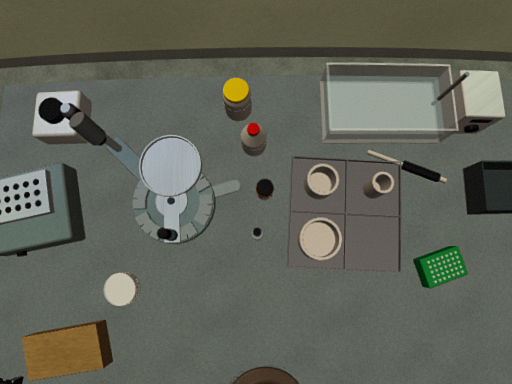

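View pics/p0.png

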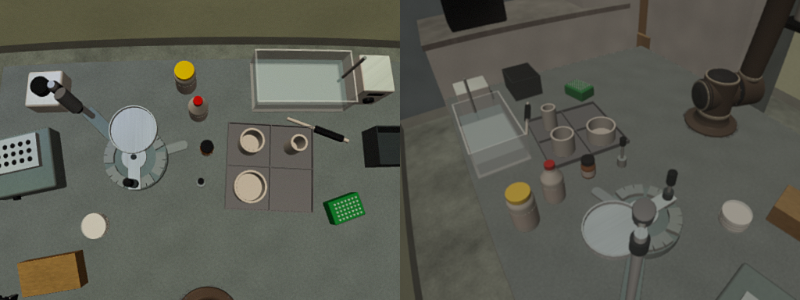

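```bash
cat >> h.py <<'E'
from scipy.optimize import least_squares
def circ(P,r=None,loss='soft_l1'):
    c0=P.mean(0)
    if r is None:
        s=least_squares(lambda q:np.hypot(*(P-q[:2]).T)-q[2],[*c0,.05],loss=loss,f_scale=.002); return s.x
    s=least_squares(lambda q:np.hypot(*(P-q[:2]).T)-r,c0,loss=loss,f_scale=.002); return s.x
def sel(W,c,R,z0,z1):
    m=(np.hypot(W[...,0]-c[0],W[...,1]-c[1])<R)&(W[...,2]>z0)&(W[...,2]<z1)
    return W[m]
E
python3 - <<'E'
from h import *
T=bot.read_camera('top');S=bot.read_camera('scene')
for nm,p in(('top',T),('scene',S)):
  W=cloud(p)
  print(nm)
  for c in [(.47,-.175),(.614,-.165),(.614,-.33)]:
    q=sel(W,c,.075,.03,.2); zt=np.percentile(q[:,2],90); 
    rim=q[abs(q[:,2]-zt)<.006]; x=circ(rim[:,:2]); rr=np.hypot(*(rim[:,:2]-x[:2]).T)
    print('beaker',c,len(q),'zmax',zt.round(4),'mid rim',x.round(4),np.percentile(rr,[2,98]).round(4))
  q=sel(W,(.675,.26),.11,.066,.078); x=circ(q[:,:2]);print('lip',len(q),x.round(4),np.percentile(q[:,2],[10,90]))
  q=sel(W,(.675,.26),.06,.05,.07); print('floor',len(q),np.median(q[:,2]))
  q=sel(W,(.48,.255),.045,.15,.19); print('knob',len(q),q.mean(0) if len(q) else 0, np.percentile(q[:,2],[5,95]) if len(q) else 0)
  q=sel(W,(.57,.257),.13,.04,.053); rr=np.hypot(*(q[:,:2]-[.57,.257]).T); print('ring',len(q),np.percentile(rr,[0,50,100]))
  for n,c,z0,z1,R in [('core',(.478,.021),.1,.15,.03),('jar',(.605,-.01),.065,.09,.04),('bottle',(.75,.031),.14,.17,.05)]:
    q=sel(W,c,R,z0,z1); print(n,len(q),np.nanmean(q,0).round(4) if len(q) else 0)
E
```

```text
top
beaker (0.47, -0.175) 449 zmax 0.0664 mid rim [ 0.4644 -0.1541  0.0525] [0.0485 0.0565]
beaker (0.614, -0.165) 523 zmax 0.0858 mid rim [ 0.6231 -0.1616  0.0394] [0.0348 0.0434]
beaker (0.614, -0.33) 510 zmax 0.1052 mid rim [ 0.6094 -0.3193  0.0266] [0.0223 0.0307]
lip 439 [0.6707 0.2602 0.0854] [0.06819147 0.07439872]
floor 1370 0.060656800118510525
knob 112 [0.47821512 0.25076829 0.16375755] [0.15445197 0.16749235]
ring 1420 [0.05194432 0.09592873 0.11513491]
core 61 [0.4803 0.0184 0.1243]
jar 229 [ 0.6045 -0.0041  0.0754]
bottle 133 [0.7454 0.0254 0.1497]
scene
beaker (0.47, -0.175) 579 zmax 0.0633 mid rim [ 0.4665 -0.1528  0.0533] [0.0487 0.0588]
beaker (0.614, -0.165) 873 zmax 0.083 mid rim [ 0.6255 -0.16    0.04  ] [0.035  0.0447]
beaker (0.614, -0.33) 516 zmax 0.1031 mid rim [ 0.6114 -0.3189  0.0258] [0.0201 0.032 ]
lip 505 [0.6738 0.2617 0.0851] [0.06728072 0.07230122]
floor 2139 0.0594030682136487
knob 143 [0.48232872 0.25514281 0.1604399 ] [0.15259857 0.16427532]
ring 1722 [0.04260302 0.09530608 0.11562756]
core 89 [0.4855 0.0235 0.1162]
jar 208 [ 6.083e-01 -2.000e-04  7.310e-02]
bottle 145 [0.7494 0.0295 0.1479]
```

```bash
cat >> h.py <<'E'
from scipy.spatial.transform import Rotation as Ro
def pose():
    o=bot.observe(); w,x,y,z=o['tool_rot']; return np.array(o['position']),Ro.from_quat([x,y,z,w]),o
def down(deg):
    a=np.radians(deg); y=np.array([np.cos(a),np.sin(a),0]); z=np.array([0,0,-1.]); return Ro.from_matrix(np.column_stack([np.cross(y,z),y,z]))
def plan(wps,keep=False):
    """wps: (x,y,z,yawdeg,open) -> printed rows; yaw = world angle of tool y"""
    p,R,o=pose(); lp,lR=p,R; 
    print('now',p.round(4),'yaw',np.degrees(np.arctan2(*R.as_matrix()[[1,0],1])).round(2),'t',round(float(o['clock']),2))
    for x,y,z,a,g in wps:
        T=np.array([x,y,z]);Q=down(a)
        s=R.inv().apply(T-p)/.2; r=(R.inv()*Q).as_rotvec()/1.5
        n=max(np.linalg.norm(T-lp)/.0625,np.degrees((lR.inv()*Q).magnitude())/10.7)
        print(' '.join('%.3f'%v for v in [*s,*r]),g,'  rows>=%.1f'%n); lp,lR=T,Q
E
python3 - <<'E'
from h import *
T=bot.read_camera('top');W=cloud(T)
q=sel(W,(.572,.257),.14,.03,.053); c=np.array([.572,.2565])
for it in range(3):
  d=q[:,:2]-c; a=np.degrees(np.arctan2(d[:,1],d[:,0])); r=np.hypot(*d.T)
  P=[]
  for k in range(-180,180,4):
    m=(a>=k)&(a<k+4)&(r>.1)
    if m.sum()>3: P.append(q[m][np.argmax(r[m]),:2])
  P=np.array(P); x=circ(P); c=x[:2]
print('axis',x.round(4),len(P))
# tongue: brightness by angle
g=T['pixels'].mean(2)
d=W[...,:2]-c; rr=np.hypot(d[...,0],d[...,1]);aa=np.degrees(np.arctan2(d[...,1],d[...,0]))
for r0,r1 in((.135,.16),(.16,.19)):
  m=(rr>r0)&(rr<r1)&(aa>-95)&(aa<-50)&(W[...,2]<.02)
  b=np.median(g[m]); w=np.clip(g[m]-b-12,0,None); print('tongue',r0,(w*aa[m]).sum()/w.sum(), b,g[m].max(),np.nanmedian(W[...,2][m][w>0]))
m=(rr>.2)&(rr<.29)&(aa>20)&(aa<80)&(W[...,2]>.2)
print('sensor/post',W[m].mean(0),np.percentile(W[m],[2,98],axis=0),np.median(aa[m]))
q=sel(W,(.48,.255),.03,.161,.19);print('knobtop',len(q),circ(q[:,:2],.0).round(4),q.mean(0))
E
```

```text
axis [0.5721 0.2547 0.1145] 59
tongue 0.135 -72.75668620430123 99.33333333333333 127.0 0.008082674954121214
tongue 0.16 -72.92783771180493 97.0 128.33333333333334 0.008520979832262113
sensor/post [0.73137182 0.42257318 0.32487547] [[0.6992992  0.39104735 0.29890542]
 [0.75406083 0.44440182 0.33866504]] 46.48703422039276
knobtop 96 [0.4786 0.252 ] [0.47861694 0.25201911 0.16501775]
```

Run:
```python
from h import *
plan([(.478,.2515,.22,92.5,.7),(.478,.2515,.1235,92.5,.7)])
```

```text
now [0.1293 0.5088 0.2313] yaw 75.74 t 1.55
-2.007 -0.818 0.056 0.000 -0.000 -0.195 0.7   rows>=6.9
-2.007 -0.818 0.539 0.000 -0.000 -0.195 0.7   rows>=1.5
```

Request:
jog_arm:
  deltas: "-0.5 -0.2 0.02 0 0 -0.1 0.7; -0.98 -0.4 0.03 0 0 -0.195 0.7; -0.98 -0.4 0.03 0 0 -0.195 0.7; -0.98 -0.4 0.03 0 0 -0.195 0.7; -0.98 -0.4 0.03 0 0 -0.195 0.7"

```text
clock: 2.17
position: [0.3007, 0.382, 0.2253]
tool_rot: [0.0, -0.02, 1.0, 0.0]
wrist_force: [0.1, 0.5, -0.9]
finger_gap: 0.0598
gripper_force: 0.0
```

Run:
```python
from h import *
plan([(.478,.2515,.22,92.5,.7),(.478,.2515,.1235,92.5,.7)])
```

```text
now [0.3007 0.382  0.2253] yaw 92.31 t 2.17
-0.860 -0.688 0.027 0.000 0.000 -0.002 0.7   rows>=3.5
-0.860 -0.688 0.509 0.000 0.000 -0.002 0.7   rows>=1.5
```

Request:
jog_arm:
  deltas: "-0.86 -0.688 0.027 0 0 0 0.7; -0.86 -0.688 0.027 0 0 0 0.7; -0.86 -0.688 0.027 0 0 0 0.7; -0.86 -0.688 0.027 0 0 0 0.7; -0.86 -0.688 0.027 0 0 0 0.7; -0.86 -0.688 0.25 0 0 0 0.7; -0.86 -0.688 0.4 0 0 0 0.7; -0.86 -0.688 0.5 0 0 0 0.7; -0.86 -0.688 0.509 0 0 0 0.7; -0.86 -0.688 0.509 0 0 0 0.7"

```text
clock: 3.42
position: [0.477, 0.2542, 0.1244]
tool_rot: [0.0, -0.023, 1.0, 0.0]
wrist_force: [-1.0, -0.7, -0.1]
finger_gap: 0.0599
gripper_force: 0.0
```

Request:
jog_arm:
  deltas: "0 0 0 0 0 0 0; 0 0 0 0 0 0 0; 0 0 0 0 0 0 0; 0 0 0 0 0 0 0; 0 0 0 0 0 0 0; 0 0 0 0 0 0 0"
  newtons: 80

```text
clock: 4.18
position: [0.4778, 0.2527, 0.1248]
tool_rot: [0.001, -0.021, 1.0, -0.0]
wrist_force: [-1.7, -1.9, 5.2]
finger_gap: 0.0264
gripper_force: 78.2
```

Run:
```python
from h import *
T=bot.read_camera('top');W=cloud(T)
save(cv2.resize(T['pixels'][120:280,100:300],(600,480)),'p1.png')
A=np.array([.5725,.2553]); p,_,_=pose(); d=p[:2]-A; r=np.hypot(*d);a=np.degrees(np.arctan2(d[1],d[0]));print(r,a)
q=sel(W,(.675,.26),.11,.066,.078); x=circ(q[:,:2]);print('lip',x)
```

```text
0.09474831262502142 -178.40165391421948
lip [0.67079987 0.25940177 0.08533383]
```

```bash
cat >> h.py <<'E'
A=np.array([.5725,.2553])
def swing(z,total,step,dz=0,r=.095):
    p,R,_=pose(); d=p[:2]-A; a0=np.degrees(np.arctan2(d[1],d[0])); y0=np.degrees(np.arctan2(*R.as_matrix()[[1,0],1]))
    n=int(np.ceil(abs(total)/step)); print('knob angle',a0%360,'r',np.hypot(*d))
    plan([(*(A+r*np.array([np.cos(np.radians(a0+f)),np.sin(np.radians(a0+f))])),z,y0+f,0) for f in np.linspace(0,total,n+1)])
E
python3 -c "
from h import *
swing(.134,-74.4,5)"
```

```text
knob angle 181.59834608578052 r 0.09474831262502142
now [0.4778 0.2527 0.1249] yaw 92.46 t 4.22
0.001 0.000 -0.046 -0.000 0.001 0.000 0   rows>=0.1
-0.001 0.041 -0.046 -0.000 0.001 0.058 0   rows>=0.5
-0.007 0.082 -0.046 -0.000 0.001 0.115 0   rows>=0.5
-0.017 0.122 -0.046 -0.000 0.001 0.173 0   rows>=0.5
-0.029 0.161 -0.046 -0.000 0.001 0.231 0   rows>=0.5
-0.046 0.199 -0.046 0.000 0.001 0.289 0   rows>=0.5
-0.065 0.235 -0.046 0.000 0.001 0.346 0   rows>=0.5
-0.087 0.269 -0.046 0.000 0.001 0.404 0   rows>=0.5
-0.113 0.302 -0.046 0.000 0.001 0.462 0   rows>=0.5
-0.141 0.332 -0.046 0.000 0.001 0.519 0   rows>=0.5
-0.171 0.359 -0.046 0.000 0.001 0.577 0   rows>=0.5
-0.204 0.384 -0.045 0.000 0.001 0.635 0   rows>=0.5
-0.239 0.406 -0.045 0.000 0.001 0.693 0   rows>=0.5
-0.276 0.425 -0.045 0.000 0.001 0.750 0   rows>=0.5
-0.314 0.440 -0.045 0.000 0.001 0.808 0   rows>=0.5
-0.353 0.452 -0.045 0.001 0.001 0.866 0   rows>=0.5
```

Request:
jog_arm:
  deltas: "0 0 -0.03 0 0 0 0; 0 0 -0.047 0 0 0 0; 0 0.01 -0.047 0 0 0.015 0; -0.001 0.041 -0.047 0 0 0.058 0; -0.007 0.082 -0.047 0 0 0.115 0; -0.017 0.122 -0.047 0 0 0.173 0; -0.029 0.161 -0.047 0 0 0.231 0; -0.046 0.199 -0.047 0 0 0.289 0; -0.065 0.235 -0.047 0 0 0.346 0; -0.087 0.269 -0.047 0 0 0.404 0; -0.113 0.302 -0.047 0 0 0.462 0; -0.141 0.332 -0.047 0 0 0.519 0; -0.171 0.359 -0.047 0 0 0.577 0; -0.204 0.384 -0.047 0 0 0.635 0; -0.239 0.406 -0.047 0 0 0.693 0; -0.276 0.425 -0.047 0 0 0.75 0; -0.314 0.44 -0.047 0 0 0.808 0; -0.353 0.452 -0.047 0 0 0.866 0; -0.353 0.452 -0.047 0 0 0.866 0; -0.353 0.452 -0.047 0 0 0.866 0"

```text
clock: 6.72
position: [0.5434, 0.3466, 0.1323]
tool_rot: [-0.0, 0.587, 0.81, -0.0]
wrist_force: [1.6, 0.8, -8.2]
finger_gap: 0.0263
gripper_force: 79.5
```

```bash
cat >> h.py <<'E'
def headstate():
    T=bot.read_camera('top');W=cloud(T); out=[]
    p,_,o=pose(); d=p[:2]-A; print('tcp r',np.hypot(*d),'ang',np.degrees(np.arctan2(d[1],d[0]))%360,'F',o['wrist_force'].round(1),'z',p[2].round(4))
    q=sel(W,A,.2,.066,.078); d=q[:,:2]-A; q=q[np.hypot(*d.T)>.1]
    x=circ(q[:,:2]); q=q[abs(np.hypot(*(q[:,:2]-x[:2]).T)-.0855)<.006]; x=circ(q[:,:2]);d=x[:2]-A
    print('lip',x.round(4),'dist',np.hypot(*d).round(4),'well angle',np.degrees(np.arctan2(d[1],d[0])).round(2))
    return T,W
E
python3 -c "
from h import *
headstate(); swing(.1185,0,1)"
```

```text
tcp r 0.0957667256246188 ang 107.6476721631633 F [ 1.6  1.5 -8.2] z 0.1325
lip [0.602  0.1605 0.085 ] dist 0.0992 well angle -72.72
knob angle 107.6476721631633 r 0.0957667256246188
now [0.5435 0.3466 0.1325] yaw 18.13 t 6.78
-0.004 0.000 0.070 -0.001 -0.000 -0.000 0   rows>=0.2
```

Request:
jog_arm:
  deltas: "0 0 0.03 0 0 0 0; 0 0 0.06 0 0 0 0; 0 0 0.08 0 0 0 0; 0 0 0.1 0 0 0 0; 0 0 0.115 0 0 0 0; 0 0 0.115 0 0 0 0"

```text
clock: 7.52
position: [0.5439, 0.3467, 0.1106]
tool_rot: [-0.0, 0.587, 0.809, 0.0]
wrist_force: [-4.1, 0.2, -2.3]
finger_gap: 0.0264
gripper_force: 80.4
```

Request:
jog_arm:
  deltas: "0 0 0 0 0 0 0.7; 0 0 0 0 0 0 0.7; 0 0 0 0 0 0 0.7; 0 0 0 0 0 0 0.7; 0 0 -0.2 0 0 0 0.7; 0 0 -0.5 0 0 0 0.7; 0 0 -0.7 0 0 0 0.7; 0 0 -0.7 0 0 0 0.7; 0 0 -0.7 0 0 0 0.7"

```text
clock: 8.65
position: [0.5439, 0.3464, 0.2492]
tool_rot: [-0.0, 0.587, 0.809, -0.0]
wrist_force: [0.5, -0.1, -0.8]
finger_gap: 0.0596
gripper_force: 0.0
```

```bash
cat >> h.py <<'E'
HT={'b':.064,'c':.084,'d':.104}; RM={'b':.054,'c':.040,'d':.026}
def beakers(W,cs):
    for n,c in cs.items():
        q=sel(W,c,.085,HT[n]-.006,HT[n]+.012)
        x=circ(q[:,:2],RM[n]); q=q[abs(np.hypot(*(q[:,:2]-x).T)-RM[n])<.008]; 
        x=circ(q[:,:2],RM[n]); print(n,len(q),x.round(4),'z',np.median(q[:,2]).round(4))
E
python3 -c "
from h import *
T,W=headstate();S=bot.read_camera('scene');V=cloud(S)
for w in(W,V):
  q=sel(w,(.544,.347),.03,.12,.16);print('knob',len(q),np.percentile(q[:,2],[50,95]),q.mean(0).round(4)) if len(q) else print('no')
  beakers(w,{'b':(.465,-.153),'c':(.624,-.161),'d':(.61,-.319)})
B=np.array([.465,-.1535])
"
```

```text
tcp r 0.09538161394131964 ang 107.59883562118307 F [-0.3 -0.1 -0.2] z 0.2485
lip [0.6016 0.1607 0.0852] dist 0.099 well angle -72.89
knob 121 [0.14953326 0.15282438] [0.5422 0.3439 0.1452]
b 379 [ 0.4641 -0.1533] z 0.0642
c 288 [ 0.623  -0.1615] z 0.0841
d 194 [ 0.6094 -0.3189] z 0.1042
knob 240 [0.14715273 0.15021508] [0.5488 0.3501 0.142 ]
b 258 [ 0.4661 -0.1516] z 0.0625
c 219 [ 0.6256 -0.1602] z 0.0825
d 110 [ 0.6111 -0.3188] z 0.1032
```

Run:
```python
from h import *
plan([(.480,.17,.245,10,.5),(.43,.03,.24,0,.5)])
```

```text
now [0.5435 0.3461 0.2482] yaw 18.07 t 8.75
-0.739 -0.575 0.018 -0.002 0.001 0.094 0.5   rows>=3.0
-1.327 -1.030 0.044 -0.002 0.001 0.210 0.5   rows>=2.4
```

Request:
jog_arm:
  deltas: "-0.3 -0.23 0.02 0 0 0.05 0.5; -0.6 -0.46 0.02 0 0 0.1 0.5; -0.9 -0.7 0.02 0 0 0.15 0.5; -1 -0.775 0.02 0 0 0.21 0.5; -1 -0.775 0.02 0 0 0.21 0.5; -1 -0.775 0.02 0 0 0.21 0.5"

```text
clock: 9.5
position: [0.4585, 0.108, 0.2452]
tool_rot: [-0.0, 0.707, 0.707, -0.0]
wrist_force: [-0.3, -0.8, 0.1]
finger_gap: 0.0427
gripper_force: 0.0
```

Run:
```python
from h import *
plan([(.411,-.04,.16,0,.5)])
```

```text
now [0.4585 0.108  0.2452] yaw -0.01 t 9.5
-0.740 -0.237 0.426 -0.001 -0.000 -0.000 0.5   rows>=2.8
```

Request:
jog_arm:
  deltas: "-0.3 -0.07 0.05 0 0 0 0.5; -0.6 -0.14 0.1 0 0 0 0.5; -0.9 -0.237 0.3 0 0 0 0.5; -1 -0.237 0.4 0 0 0 0.5; -1 -0.237 0.4 0 0 0 0.5; -1 -0.237 0.4 0 0 0 0.5"

```text
clock: 10.25
position: [0.4122, -0.091, 0.1659]
tool_rot: [-0.0, 0.706, 0.708, 0.0]
wrist_force: [0.5, 0.7, 0.3]
finger_gap: 0.0427
gripper_force: 0.0
```

Run:
```python
from h import *
W=cloud(bot.read_camera('top'));V=cloud(bot.read_camera('scene'))
for w in (W,V): beakers(w,{'b':(.465,-.153)})
plan([(.411,-.1525,.1,0,.5),(.411,-.1525,.042,0,.5)])
```

```text
b 46 [ 0.4629 -0.1529] z 0.0645
b 259 [ 0.4659 -0.1515] z 0.0623
now [ 0.4125 -0.0908  0.1665] yaw 0.16 t 10.35
-0.308 -0.008 0.333 0.001 -0.000 0.002 0.5   rows>=1.5
-0.308 -0.009 0.623 0.001 -0.000 0.002 0.5   rows>=0.9
```

Request:
jog_arm:
  deltas: "-0.2 -0.008 0.1 0 0 0 0.5; -0.308 -0.008 0.25 0 0 0 0.5; -0.308 -0.008 0.35 0 0 0 0.5; -0.308 -0.008 0.48 0 0 0 0.5; -0.308 -0.008 0.58 0 0 0 0.5; -0.308 -0.008 0.62 0 0 0 0.5; -0.308 -0.008 0.623 0 0 0 0.5; -0.308 -0.008 0.623 0 0 0 0; -0.308 -0.008 0.623 0 0 0 0; -0.308 -0.008 0.623 0 0 0 0; -0.308 -0.008 0.623 0 0 0 0; -0.308 -0.008 0.623 0 0 0 0; -0.308 -0.008 0.623 0 0 0 0"
  newtons: 60

```text
clock: 11.98
position: [0.4107, -0.1535, 0.0423]
tool_rot: [0.001, 0.707, 0.707, 0.001]
wrist_force: [0.5, 0.1, 6.2]
finger_gap: 0.0086
gripper_force: 57.0
```

Run:
```python
from h import *
p,_,o=pose();print(p.round(4),o['wrist_force'].round(2),o['torque'].round(2))
V=cloud(bot.read_camera('scene')); beakers(V,{'b':(.465,-.153)})
```

```text
[ 0.4107 -0.1535  0.0423] [0.49 0.07 6.16] [ 0.28 -0.    0.1 ]
b 240 [ 0.4656 -0.1525] z 0.0626
```

Request:
jog_arm:
  deltas: "0 0 -0.1 0 0 0 0; 0 0 -0.25 0 0 0 0; 0 0 -0.5 0 0 0 0; 0 0 -0.75 0 0 0 0; 0.15 0.1 -0.9 0 0 0 0; 0.35 0.25 -0.95 0 0 0 0; 0.55 0.4 -0.95 0 0 0 0; 0.75 0.55 -0.95 0 0 0 0; 0.9 0.65 -0.95 0 0 0 0; 0.98 0.69 -0.95 0 0 0 0; 0.98 0.69 -0.95 0 0 0 0"

```text
clock: 13.4
position: [0.5475, 0.0432, 0.2306]
tool_rot: [-0.0, 0.706, 0.708, -0.001]
wrist_force: [-0.8, -0.4, -2.7]
finger_gap: 0.0082
gripper_force: 58.6
```

Run:
```python
from h import *
p,_,o=pose();print(o['wrist_force'].round(2),o['torque'].round(2),o['gripper_force'],o['finger_gap'])
V=cloud(bot.read_camera('top'))
plan([(.5485,.16,.23,0,0),(.5485,.16,.12,0,0),(.5485,.16,.097,0,0)])
```

```text
[-0.79 -0.38 -2.7 ] [-0.04  0.11  0.02] 58.602064044680446 0.008226075713941626
now [0.5472 0.0424 0.2308] yaw 0.05 t 13.45
0.588 0.007 0.004 -0.001 0.000 0.001 0   rows>=1.9
0.588 0.008 0.554 -0.001 0.000 0.001 0   rows>=1.8
0.588 0.008 0.669 -0.001 0.000 0.001 0   rows>=0.4
```

Request:
jog_arm:
  deltas: "0.25 0 0 0 0 0 0; 0.45 0 0 0 0 0 0; 0.588 0.007 0 0 0 0 0; 0.588 0.007 0 0 0 0 0; 0.588 0.007 0.2 0 0 0 0; 0.588 0.007 0.4 0 0 0 0; 0.588 0.007 0.55 0 0 0 0; 0.588 0.007 0.63 0 0 0 0; 0.588 0.007 0.66 0 0 0 0; 0.588 0.007 0.662 0 0 0 0; 0.588 0.007 0.662 0 0 0 0"

```text
clock: 14.82
position: [0.5498, 0.1604, 0.1002]
tool_rot: [0.001, 0.707, 0.707, 0.001]
wrist_force: [0.5, -0.8, -2.5]
finger_gap: 0.0086
gripper_force: 59.3
```

Run:
```python
from h import *
p,_,o=pose();print(p.round(4),o['wrist_force'].round(2),o['torque'].round(2))
T=bot.read_camera('top');S=bot.read_camera('scene')
for w in (cloud(T),cloud(S)): 
  q=sel(w,(.6025,.1605),.07,.113,.13); q=q[abs(np.hypot(*(q[:,:2]-[.6025,.1605]).T)-.054)<.01];x=circ(q[:,:2],.054);print(len(q),x,np.median(q[:,2]))
save(np.hstack([T['pixels'][90:290,100:350],cv2.resize(S['pixels'][150:350,180:430],(250,200))]),'p2.png')
```

```text
[0.5498 0.1604 0.1002] [ 0.51 -0.77 -2.5 ] [ 0.01  0.13 -0.05]
206 [0.60109087 0.15822018] 0.1218608984722365
513 [0.60453357 0.16113938] 0.11981353778281265
```

View pics/p2.png

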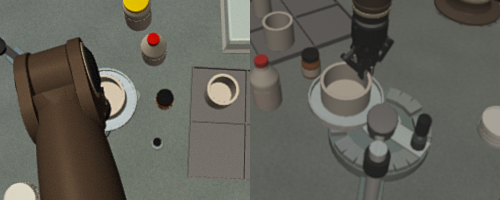

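Request:
jog_arm:
  deltas: "0 0 0.008 0 0 0 0; 0 0 0.012 0 0 0 0; 0 0 0.012 0 0 0 0; 0 0 0.012 0 0 0 0.4; 0 0 0.012 0 0 0 0.4; 0 0 0.012 0 0 0 0.4; 0 0 0.012 0 0 0 0.4; 0 0 -0.2 0 0 0 0.4; 0 0 -0.5 0 0 0 0.4; 0 0 -0.75 0 0 0 0.4; 0 0 -0.75 0 0 0 0.4"

```text
clock: 16.3
position: [0.5509, 0.1608, 0.2536]
tool_rot: [0.002, 0.707, 0.707, 0.004]
wrist_force: [0.0, -0.5, 0.5]
finger_gap: 0.0341
gripper_force: 0.0
```

Run:
```python
from h import *
W=cloud(bot.read_camera('top'));V=cloud(bot.read_camera('scene'))
for w in (W,V): beakers(w,{'c':(.624,-.161)})
plan([(.5843,-.04,.22,0,.5),(.5843,-.161,.20,0,.5)])
```

```text
c 291 [ 0.6229 -0.1614] z 0.0841
c 212 [ 0.6257 -0.1603] z 0.0825
now [0.5493 0.1604 0.249 ] yaw 0.03 t 16.4
-1.002 0.174 0.145 0.001 -0.000 0.000 0.5   rows>=3.3
-1.607 0.174 0.245 0.001 -0.000 0.000 0.5   rows>=2.0
```

Request:
jog_arm:
  deltas: "-0.2 0.03 0 0 0 0 0.5; -0.45 0.08 0.05 0 0 0 0.5; -0.7 0.12 0.1 0 0 0 0.5; -0.9 0.17 0.145 0 0 0 0.5; -1 0.174 0.145 0 0 0 0.5; -1 0.174 0.145 0 0 0 0.5; -1 0.174 0.145 0 0 0 0.5"

```text
clock: 17.27
position: [0.5837, -0.0388, 0.2198]
tool_rot: [-0.0, 0.707, 0.708, 0.0]
wrist_force: [-0.0, 0.6, -0.3]
finger_gap: 0.0424
gripper_force: 0.0
```

Run:
```python
from h import *
W=cloud(bot.read_camera('top'));V=cloud(bot.read_camera('scene'))
for w in (W,V): 
  beakers(w,{'c':(.624,-.161)})
  q=sel(w,(.6025,.1605),.09,.113,.13); x=circ(q[:,:2],.054); q=q[abs(np.hypot(*(q[:,:2]-x).T)-.054)<.008];x=circ(q[:,:2],.054);print('B',len(q),x,np.median(q[:,2]))
plan([(.5843,-.161,.14,0,.5),(.5843,-.161,.062,0,.5)])
```

```text
h.py:18: RuntimeWarning: Mean of empty slice.
  c0=P.mean(0)
  ret = um.true_divide(
Traceback (most recent call last):
  File "h.py", line 55, in beakers
    x=circ(q[:,:2],RM[n]); q=q[abs(np.hypot(*(q[:,:2]-x).T)-RM[n])<.008];
  File "h.py", line 21, in circ
    s=least_squares(lambda q:np.hypot(*(P-q[:2]).T)-r,c0,loss=loss,f_scale=.002); return s.x
ValueError: Initial guess is outside of provided bounds
```

Occluded by the arm in the top view; use the scene view.

```bash
cat >> h.py <<'E'
def nest(w,c,R,z):
    q=sel(w,c,R+.02,z-.007,z+.012)
    if len(q)<20: print('few',len(q)); return
    x=circ(q[:,:2],R); q=q[abs(np.hypot(*(q[:,:2]-x).T)-R)<.008]; x=circ(q[:,:2],R); print(len(q),x.round(4),'z',np.median(q[:,2]).round(4),'pct',np.percentile(q[:,2],[5,95]).round(4))
E
python3 - <<'E'
from h import *
W=cloud(bot.read_camera('top'));V=cloud(bot.read_camera('scene'))
beakers(V,{'c':(.624,-.161)})
for w in (W,V): nest(w,(.6025,.1605),.054,.12)
plan([(.5843,-.161,.14,0,.5),(.5843,-.161,.062,0,.5)])
E
```

```text
c 221 [ 0.6259 -0.1598] z 0.0824
425 [0.6014 0.1584] z 0.1202 pct [0.116  0.1231]
542 [0.6046 0.1611] z 0.1183 pct [0.114  0.1204]
now [ 0.584  -0.0386  0.2202] yaw 0.12 t 17.48
-0.612 0.000 0.401 0.000 -0.000 0.001 0.5   rows>=2.3
-0.612 0.000 0.791 0.000 -0.000 0.001 0.5   rows>=1.2
```

Request:
jog_arm:
  deltas: "-0.25 0 0.1 0 0 0 0.5; -0.5 0 0.2 0 0 0 0.5; -0.612 0.002 0.35 0 0 0 0.5; -0.612 0.002 0.4 0 0 0 0.5; -0.612 0.002 0.55 0 0 0 0.5; -0.612 0.002 0.7 0 0 0 0.5; -0.612 0.002 0.78 0 0 0 0.5; -0.612 0.002 0.791 0 0 0 0.5; -0.612 0.002 0.791 0 0 0 0.5; -0.612 0.002 0.791 0 0 0 0; -0.612 0.002 0.791 0 0 0 0; -0.612 0.002 0.791 0 0 0 0; -0.612 0.002 0.791 0 0 0 0; -0.612 0.002 0.791 0 0 0 0; -0.612 0.002 0.791 0 0 0 0"

```text
clock: 19.35
position: [0.585, -0.1624, 0.0628]
tool_rot: [0.001, 0.707, 0.707, 0.0]
wrist_force: [0.3, 0.7, 6.0]
finger_gap: 0.0075
gripper_force: 55.4
```

Run:
```python
from h import *
V=cloud(bot.read_camera('scene')); beakers(V,{'c':(.624,-.161)})
p,_,o=pose();print(p.round(4),o['wrist_force'].round(2))
plan([(.584,.02,.26,0,0)])
```

```text
c 205 [ 0.6256 -0.1598] z 0.0828
[ 0.585  -0.1624  0.0628] [-1.07 -1.08  4.91]
now [ 0.585  -0.1624  0.0628] yaw 0.02 t 19.4
0.911 -0.003 -0.986 0.001 0.000 0.000 0   rows>=4.3
```

Request:
jog_arm:
  deltas: "0 0 -0.1 0 0 0 0; 0 0 -0.3 0 0 0 0; 0 0 -0.55 0 0 0 0; 0 0 -0.8 0 0 0 0; 0.15 0 -0.95 0 0 0 0; 0.35 0 -0.99 0 0 0 0; 0.6 0 -0.99 0 0 0 0; 0.8 -0.05 -0.99 0 0 0 0; 0.95 -0.1 -0.99 0 0 0 0; 1 -0.1 -0.99 0 0 0 0; 1 -0.1 -0.99 0 0 0 0; 1 -0.1 -0.99 0 0 0 0"

```text
clock: 20.9
position: [0.5645, 0.037, 0.2594]
tool_rot: [-0.0, 0.707, 0.707, -0.0]
wrist_force: [-0.0, -1.1, -1.7]
finger_gap: 0.0073
gripper_force: 56.0
```

Run:
```python
from h import *
plan([(.564,.1585,.255,0,0),(.564,.1585,.16,0,0)])
```

```text
now [0.5645 0.037  0.2594] yaw -0.03 t 20.9
0.608 -0.003 0.022 -0.000 0.000 -0.000 0   rows>=1.9
0.608 -0.003 0.497 -0.000 0.000 -0.000 0   rows>=1.5
```

Request:
jog_arm:
  deltas: "0.25 0 0.02 0 0 0 0; 0.5 0 0.02 0 0 0 0; 0.608 -0.003 0.02 0 0 0 0; 0.608 -0.003 0.1 0 0 0 0; 0.608 -0.003 0.25 0 0 0 0; 0.608 -0.003 0.335 0 0 0 0; 0.608 -0.003 0.335 0 0 0 0; 0.608 -0.003 0.335 0 0 0 0"

```text
clock: 21.9
position: [0.5642, 0.1592, 0.1937]
tool_rot: [0.0, 0.707, 0.707, 0.001]
wrist_force: [-0.6, -0.7, -1.9]
finger_gap: 0.0074
gripper_force: 64.8
```

Run:
```python
from h import *
p,_,o=pose(); print(p.round(4))
V=cloud(bot.read_camera('scene')); z=p[2]+.0212
print('C');nest(V,(.603,.16),.040,z);print('B');nest(V,(.6025,.1605),.054,.12)
W=cloud(bot.read_camera('top')); nest(W,(.603,.16),.040,z)
plan([(.564,.1585,.126,0,0)])
```

```text
[0.5642 0.1592 0.1937]
C
411 [0.6049 0.1618] z 0.2134 pct [0.2091 0.2192]
B
360 [0.6046 0.161 ] z 0.1185 pct [0.1145 0.1202]
168 [0.6019 0.1591] z 0.2153 pct [0.2109 0.2178]
now [0.5643 0.1594 0.194 ] yaw 0.01 t 22.0
-0.005 -0.002 0.340 0.001 -0.000 0.000 0   rows>=1.1
```

Request:
jog_arm:
  deltas: "-0.004 -0.002 0.1 0 0 0 0; -0.004 -0.002 0.2 0 0 0 0; -0.004 -0.002 0.28 0 0 0 0; -0.004 -0.002 0.32 0 0 0 0; -0.004 -0.002 0.34 0 0 0 0; -0.004 -0.002 0.345 0 0 0 0; -0.004 -0.002 0.345 0 0 0 0"

```text
clock: 22.88
position: [0.5636, 0.1588, 0.1248]
tool_rot: [0.0, 0.707, 0.707, 0.001]
wrist_force: [-1.5, 0.0, 3.2]
finger_gap: 0.0071
gripper_force: 65.4
```

Contact at the expected height; release and go up.

Request:
jog_arm:
  deltas: "0 0 0 0 0 0 0.35; 0 0 0 0 0 0 0.35; 0 0 0 0 0 0 0.35; 0 0 0 0 0 0 0.35; 0 0 -0.2 0 0 0 0.35; 0 0 -0.5 0 0 0 0.35; 0 0 -0.75 0 0 0 0.35; -0.2 0.03 -0.75 0 0 0 0.5; -0.5 0.06 -0.75 0 0 0 0.7; -0.8 0.12 -0.75 0 0 0 0.9; -1 0.15 -0.75 0 0 0 0.9; -1 0.15 -0.75 0 0 0 0.9; -1 0.15 -0.75 0 0 0 0.9"

```text
clock: 24.5
position: [0.5933, -0.0411, 0.2736]
tool_rot: [-0.0, 0.707, 0.707, 0.0]
wrist_force: [0.0, -1.0, 0.1]
finger_gap: 0.0768
gripper_force: 0.0
```

Run:
```python
from h import *
for c in('top','scene'):
  w=cloud(bot.read_camera(c)); beakers(w,{'d':(.61,-.319)})
  nest(w,(.603,.16),.040,.146);nest(w,(.6025,.1605),.054,.12)
plan([(.6105,-.12,.23,-25,.9),(.6105,-.319,.20,-25,.9)])
print(bot.observe()['joint_pos'].round(2))
```

```text
d 193 [ 0.6094 -0.3191] z 0.1041
336 [0.6011 0.1583] z 0.1462 pct [0.1417 0.1489]
402 [0.6017 0.1587] z 0.1203 pct [0.1163 0.1233]
d 110 [ 0.6111 -0.3186] z 0.1033
403 [0.6045 0.161 ] z 0.1444 pct [0.1399 0.1465]
366 [0.6045 0.1608] z 0.1184 pct [0.1144 0.1203]
now [ 0.5933 -0.0402  0.2738] yaw 0.1 t 24.6
-0.399 0.086 0.219 -0.000 -0.000 0.292 0.9   rows>=2.3
-1.394 0.084 0.368 -0.000 -0.000 0.292 0.9   rows>=3.2
[-0.07  0.27  0.23  1.53  0.    1.5 ]
```

Request:
jog_arm:
  deltas: "-0.25 0.02 0.05 0 0 0 0.9; -0.5 0.05 0.1 0 0 0 0.9; -0.75 0.08 0.2 0 0 0 0.9; -0.95 0.085 0.3 0 0 0 0.9; -1 0.085 0.35 0 0 0 0.9; -1 0.085 0.35 0 0 0 0.9; -1 0.085 0.35 0 0 0 0.9"

```text
clock: 25.48
position: [0.6109, -0.2397, 0.2048]
tool_rot: [0.0, 0.706, 0.708, 0.0]
wrist_force: [-0.6, -0.4, -0.2]
finger_gap: 0.0771
gripper_force: 0.0
```

Run:
```python
from h import *
w=cloud(bot.read_camera('scene')); beakers(w,{'d':(.61,-.319)})
plan([(.6103,-.319,.15,0,.9),(.6103,-.319,.082,0,.9)])
```

```text
d 116 [ 0.6109 -0.3191] z 0.103
now [ 0.611  -0.2398  0.205 ] yaw 0.14 t 25.52
-0.396 -0.005 0.275 0.001 0.000 0.002 0.9   rows>=1.5
-0.396 -0.006 0.615 0.001 0.000 0.002 0.9   rows>=1.1
```

Request:
jog_arm:
  deltas: "-0.2 -0.003 0.1 0 0 0 0.9; -0.396 -0.004 0.2 0 0 0 0.9; -0.396 -0.005 0.25 0 0 0 0.9; -0.396 -0.005 0.35 0 0 0 0.9; -0.396 -0.005 0.5 0 0 0 0.9; -0.396 -0.005 0.6 0 0 0 0.9; -0.396 -0.005 0.615 0 0 0 0.9; -0.396 -0.005 0.615 0 0 0 0; -0.396 -0.005 0.615 0 0 0 0; -0.396 -0.005 0.615 0 0 0 0; -0.396 -0.005 0.615 0 0 0 0; -0.396 -0.005 0.615 0 0 0 0"

```text
clock: 27.02
position: [0.6105, -0.3206, 0.0827]
tool_rot: [0.001, 0.707, 0.707, 0.001]
wrist_force: [-0.4, 0.3, 6.9]
finger_gap: 0.0586
gripper_force: 65.1
```

Run:
```python
from h import *
p,_,o=pose();print(p.round(4),o['wrist_force'].round(2))
w=cloud(bot.read_camera('scene')); beakers(w,{'d':(.61,-.319)})
S=bot.read_camera('scene'); save(cv2.resize(S['pixels'][80:280,140:390],(500,400)),'p3.png')
```

```text
[ 0.6105 -0.3206  0.0827] [-0.43  0.33  6.89]
d 127 [ 0.6103 -0.3195] z 0.103
```

View pics/p3.png

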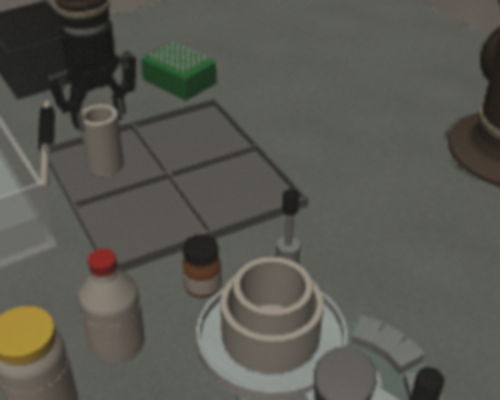

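Request:
jog_arm:
  deltas: "0 0 -0.1 0 0 0 0; 0 0 -0.3 0 0 0 0; 0 0 -0.55 0 0 0 0; 0 0 -0.8 0 0 0 0; 0.1 0 -0.95 0 0 0 0; 0.35 0 -1 0 0 0 0; 0.6 0 -1 0 0 0 0; 0.8 0 -1 0 0 0 0; 0.95 0 -1 0 0 0 0; 1 0 -1 0 0 0 0; 1 0 -1 0 0 0 0"

```text
clock: 28.5
position: [0.6094, -0.1204, 0.2807]
tool_rot: [0.0, 0.707, 0.708, -0.0]
wrist_force: [0.2, -0.3, -1.5]
finger_gap: 0.0587
gripper_force: 65.0
```

Request:
jog_arm:
  deltas: "0.2 0 0 0 0 0 0; 0.45 0 0 0 0 0 0; 0.7 -0.02 0 0 0 0 0; 0.9 -0.03 0 0 0 0 0; 1 -0.035 0 0 0 0 0; 1 -0.035 0 0 0 0 0; 1 -0.035 0 0 0 0 0"

```text
clock: 29.38
position: [0.6026, 0.0781, 0.2806]
tool_rot: [0.0, 0.707, 0.707, -0.0]
wrist_force: [0.0, 0.2, -1.6]
finger_gap: 0.0587
gripper_force: 65.0
```

Run:
```python
from h import *
plan([(.6028,.1587,.275,0,0),(.6028,.1587,.245,0,0)])
```

```text
now [0.6026 0.0781 0.2806] yaw -0.06 t 29.38
0.403 0.001 0.028 -0.000 0.000 -0.001 0   rows>=1.3
0.403 0.001 0.178 -0.000 0.000 -0.001 0   rows>=0.5
```

Request:
jog_arm:
  deltas: "0.15 0 0.02 0 0 0 0; 0.3 0 0.03 0 0 0 0; 0.403 0.001 0.03 0 0 0 0; 0.403 0.001 0.1 0 0 0 0; 0.403 0.001 0.178 0 0 0 0; 0.403 0.001 0.178 0 0 0 0; 0.403 0.001 0.178 0 0 0 0"

```text
clock: 30.25
position: [0.6025, 0.1593, 0.2454]
tool_rot: [0.0, 0.707, 0.707, -0.0]
wrist_force: [0.1, -0.7, -2.3]
finger_gap: 0.0582
gripper_force: 65.0
```

Run:
```python
from h import *
p,_,o=pose(); print(p.round(4)); z=p[2]+.0213
V=cloud(bot.read_camera('scene')); 
nest(V,(.603,.16),.026,z);nest(V,(.603,.16),.040,.146)
q=sel(V,(.603,.16),.04,p[2]-.07,p[2]-.01); print('Dside',circ(q[:,:2],.03).round(4),len(q))
plan([(.6028,.1587,.151,0,0)])
S=bot.read_camera('scene'); save(cv2.resize(S['pixels'][100:300,180:430],(500,400)),'p4.png')
```

```text
[0.6025 0.1593 0.2454]
301 [0.6027 0.1608] z 0.2654 pct [0.2607 0.2744]
287 [0.6043 0.161 ] z 0.1445 pct [0.1403 0.1463]
Dside [0.6026 0.1577] 626
now [0.6027 0.1595 0.2457] yaw -0.02 t 30.3
-0.004 0.000 0.473 0.000 0.000 -0.000 0   rows>=1.5
```

View pics/p4.png

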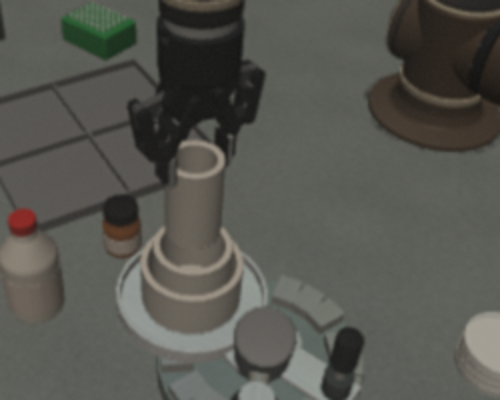

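Request:
jog_arm:
  deltas: "0 0.005 0.05 0 0 0 0; 0 0.005 0.15 0 0 0 0; 0 0.005 0.25 0 0 0 0; 0 0.005 0.35 0 0 0 0; 0 0.005 0.43 0 0 0 0; 0 0.005 0.465 0 0 0 0; 0 0.005 0.475 0 0 0 0; 0 0.005 0.477 0 0 0 0; 0 0.005 0.477 0 0 0 0"

```text
clock: 31.48
position: [0.6036, 0.1602, 0.1506]
tool_rot: [0.0, 0.707, 0.707, 0.0]
wrist_force: [-2.2, -0.4, 4.0]
finger_gap: 0.0585
gripper_force: 65.5
```

Seated. Release, go up, then head to the core at about (.48,.02).

Request:
jog_arm:
  deltas: "0 0 0 0 0 0 0.95; 0 0 0 0 0 0 0.95; 0 0 0 0 0 0 0.95; 0 0 -0.1 0 0 0 0.95; 0 0 -0.3 0 0 0 0.95; 0 0 -0.6 0 0 0 0.8; 0 0 -0.6 0 0 0 0.6; -0.3 -0.2 -0.5 0 0 0 0.6; -0.5 -0.4 -0.4 0 0 0 0.6; -0.6 -0.55 -0.4 0 0 0 0.6; -0.65 -0.61 -0.4 0 0 0 0.6; -0.65 -0.61 -0.4 0 0 0 0.6"

```text
clock: 32.98
position: [0.4815, 0.0298, 0.23]
tool_rot: [0.0, 0.707, 0.707, 0.0]
wrist_force: [0.6, 0.5, 0.8]
finger_gap: 0.0511
gripper_force: 0.0
```

Run:
```python
from h import *
for c in('top','scene'):
  P=bot.read_camera(c);w=cloud(P)
  nest(w,(.603,.16),.026,.172);nest(w,(.603,.16),.040,.146);nest(w,(.603,.16),.054,.12)
  q=sel(w,(.482,.02),.03,.118,.14);print('core top',len(q),q.mean(0).round(4) if len(q) else 0)
  q=sel(w,(.482,.02),.03,.06,.14);print('core',len(q),q.mean(0).round(4) if len(q) else 0)
  r=bot.pinpoint('core',P);print([(ray(P,x['at'],0).round(4),x['conf']) for x in r])
plan([(.481,.02,.15,0,.6)])
```

```text
28 [0.6017 0.1603] z 0.1724 pct [0.1699 0.1743]
68 [0.6024 0.1593] z 0.1462 pct [0.1431 0.1494]
113 [0.6028 0.1589] z 0.1204 pct [0.1176 0.1232]
core top 0 0
core 0 0
[]
277 [0.6056 0.1609] z 0.1703 pct [0.1659 0.1726]
282 [0.6047 0.161 ] z 0.1446 pct [0.1406 0.1464]
470 [0.6034 0.1584] z 0.1186 pct [0.1143 0.1277]
core top 43 [0.4839 0.0215 0.1232]
core 128 [0.4852 0.0233 0.1054]
[(array([0.5661, 0.1081, 0.    ]), 0.74), (array([0.4876, 0.0338, 0.    ]), 0.51)]
now [0.4826 0.0307 0.2296] yaw 0.08 t 33.17
-0.054 -0.008 0.398 0.000 -0.000 0.001 0.6   rows>=1.3
```

Request:
jog_arm:
  deltas: "-0.056 -0.007 0.05 0 0 0 0.6; -0.056 -0.007 0.2 0 0 0 0.6; -0.056 -0.007 0.35 0 0 0 0.6; -0.056 -0.007 0.5 0 0 0 0.6; -0.056 -0.007 0.6 0 0 0 0.6; -0.056 -0.007 0.648 0 0 0 0.6; -0.056 -0.007 0.648 0 0 0 0.6; -0.056 -0.007 0.648 0 0 0 0.4; -0.056 -0.007 0.648 0 0 0 0.35; -0.056 -0.007 0.648 0 0 0 0.35"

```text
clock: 34.42
position: [0.4805, 0.0189, 0.1007]
tool_rot: [0.0, 0.707, 0.707, 0.0]
wrist_force: [-0.5, 0.2, -0.1]
finger_gap: 0.0299
gripper_force: 0.0
```

Run:
```python
from h import *
p,_,o=pose();print(p.round(4),o['wrist_force'].round(2),o['finger_gap'])
S=bot.read_camera('scene'); w=cloud(S)
q=sel(w,(.482,.02),.03,.038,.09);print('stem',len(q),q.mean(0).round(4))
q=sel(w,(.482,.02),.03,.005,.034);print('foot',len(q),circ(q[:,:2],.017).round(4))
save(cv2.resize(S['pixels'][120:260,210:370],(640,560)),'p5.png')
```

```text
[0.4805 0.0189 0.1007] [-0.53  0.21 -0.13] 0.0298910949054437
stem 51 [0.4843 0.0222 0.0638]
foot 33 [0.4826 0.0187]
```

View pics/p5.png

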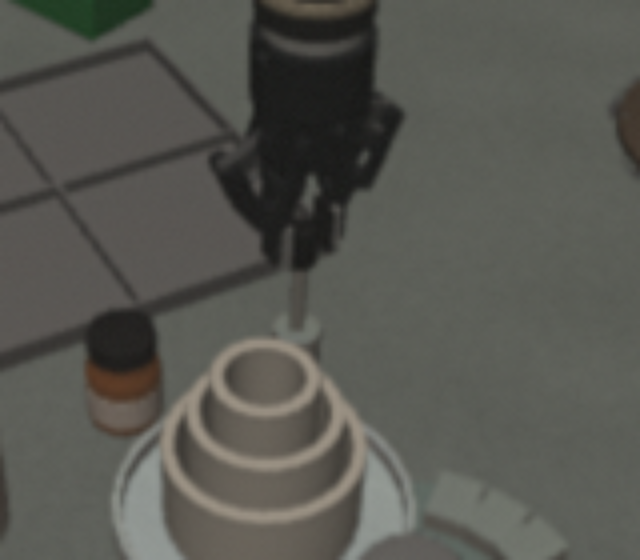

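Request:
jog_arm:
  deltas: "0 0 0 0 0 0 0.3; 0 0 0 0 0 0 0.27; 0 0 0 0 0 0 0.2; 0 0 0 0 0 0 0.1; 0 0 0 0 0 0 0; 0 0 0 0 0 0 0"

```text
clock: 35.22
position: [0.4806, 0.0189, 0.1005]
tool_rot: [0.0, 0.707, 0.707, 0.0]
wrist_force: [1.4, 0.3, 3.2]
finger_gap: 0.0203
gripper_force: 58.8
```

Request:
jog_arm:
  deltas: "0 0 -0.1 0 0 0 0; 0 0 -0.35 0 0 0 0; 0 0 -0.6 0 0 0 0; 0 0 -0.85 0 0 0 0; 0 0 -0.98 0 0 0 0; 0 0 -0.98 0 0 0 0; 0 0 -0.98 0 0 0 0"

```text
clock: 36.1
position: [0.4793, 0.0188, 0.2939]
tool_rot: [-0.001, 0.707, 0.707, -0.001]
wrist_force: [-0.6, 0.2, -3.8]
finger_gap: 0.0199
gripper_force: 59.4
```

Run:
```python
from h import *
p,R,o=pose();print(p.round(4),o['wrist_force'].round(2),o['finger_gap'],o['torque'].round(3))
S=bot.read_camera('scene'); w=cloud(S)
b=p[2]-.1005
for a0,a1 in((.002,.018),(.018,.034)):
  q=sel(w,p[:2],.035,b+a0,b+a1);print('foot',len(q),circ(q[:,:2],.017).round(4))
q=sel(w,p[:2],.03,b+.04,b+.07);print('stem lo',len(q),circ(q[:,:2],.005).round(4))
q=sel(w,p[:2],.03,b+.07,b+.092);print('stem hi',len(q),circ(q[:,:2],.005).round(4))
q=sel(w,p[:2],.04,b-.03,b+.03);print('bottom z',np.percentile(q[:,2],[0,2]),b)
plan([(.6032,.1597,.298,0,0),(.6032,.1597,.275,0,0)])
```

```text
[0.4793 0.0188 0.2939] [-0.59  0.24 -3.76] 0.01986251613189305 [-0.002  0.009 -0.044]
foot 72 [0.4798 0.0187]
foot 74 [0.4794 0.0186]
stem lo 49 [0.4791 0.019 ]
stem hi 31 [0.4796 0.0191]
bottom z [0.19302585 0.1942588 ] 0.19344030798387604
now [0.4792 0.0188 0.2938] yaw 0.03 t 36.15
0.704 0.620 -0.024 -0.003 0.000 0.000 0   rows>=3.0
0.704 0.621 0.091 -0.003 0.000 0.000 0   rows>=0.4
```

Request:
jog_arm:
  deltas: "0.15 0.13 -0.02 0 0 0 0; 0.35 0.31 -0.02 0 0 0 0; 0.55 0.48 -0.02 0 0 0 0; 0.68 0.6 -0.02 0 0 0 0; 0.706 0.622 0 0 0 0 0; 0.706 0.622 0.03 0 0 0 0; 0.706 0.622 0.03 0 0 0 0; 0.706 0.622 0.03 0 0 0 0"

```text
clock: 37.15
position: [0.6039, 0.1592, 0.2906]
tool_rot: [0.0, 0.707, 0.707, 0.0]
wrist_force: [0.9, 0.3, -3.3]
finger_gap: 0.02
gripper_force: 59.8
```

Run:
```python
from h import *
p,R,o=pose();b=p[2]-.1005; print(p.round(4))
S=bot.read_camera('scene'); w=cloud(S)
nest(w,(.603,.16),.026,.172)
q=sel(w,(.603,.16),.035,b+.005,b+.034);print('foot',len(q),circ(q[:,:2],.017).round(4))
# outer wall D for the same kind of fit
q=sel(w,(.604,.16),.04,.152,.166);print('D wall',len(q))
d=q[:,:2]-[.604,.16]; q=q[np.hypot(*d.T)>.026]; print(circ(q[:,:2],.03).round(4))
r=S['pixels'][110:260,220:360]; save(cv2.resize(r,(560,600)),'p6.png')
plan([(.6036,.1602,.1785,0,0)])
```

```text
[0.6039 0.1592 0.2906]
208 [0.6054 0.1608] z 0.1703 pct [0.1662 0.1725]
foot 180 [0.6047 0.1588]
D wall 166
[0.6038 0.1585]
now [0.604  0.1594 0.2909] yaw -0.02 t 37.2
0.004 -0.003 0.562 0.001 -0.000 -0.000 0   rows>=1.8
```

View pics/p6.png

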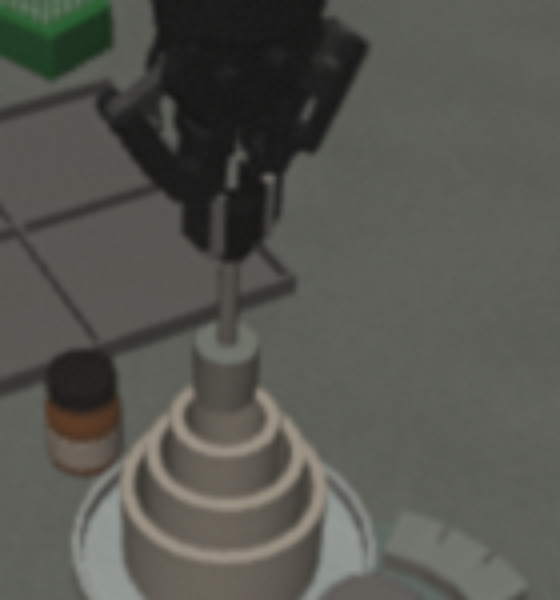

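Request:
jog_arm:
  deltas: "0.002 -0.003 0.1 0 0 0 0; 0.002 -0.003 0.2 0 0 0 0; 0.002 -0.003 0.3 0 0 0 0; 0.002 -0.003 0.4 0 0 0 0; 0.002 -0.003 0.48 0 0 0 0; 0.002 -0.003 0.54 0 0 0 0; 0.002 -0.003 0.56 0 0 0 0; 0.002 -0.003 0.565 0 0 0 0; 0.002 -0.003 0.565 0 0 0 0"

```text
clock: 38.33
position: [0.604, 0.1606, 0.1784]
tool_rot: [0.0, 0.707, 0.707, 0.001]
wrist_force: [-2.3, -1.0, 4.3]
finger_gap: 0.0196
gripper_force: 60.6
```

Seated. Release and withdraw upward.

Request:
jog_arm:
  deltas: "0 0 0 0 0 0 0.3; 0 0 0 0 0 0 0.5; 0 0 0 0 0 0 0.6; 0 0 0 0 0 0 0.6; 0 0 -0.1 0 0 0 0.6; 0 0 -0.3 0 0 0 0.6; 0 0 -0.55 0 0 0 0.6; 0 -0.1 -0.6 0 0 0 0.7; 0 -0.3 -0.6 0 0 0 0.7; 0.2 -0.5 -0.6 0 0 0 0.7; 0.4 -0.7 -0.6 0 0 0 0.7; 0.4 -0.7 -0.6 0 0 0 0.7; 0.4 -0.7 -0.6 0 0 0 0.7"

```text
clock: 39.95
position: [0.4634, 0.2404, 0.2967]
tool_rot: [0.0, 0.707, 0.708, -0.0]
wrist_force: [-0.4, 0.1, -0.2]
finger_gap: 0.0599
gripper_force: 0.0
```

Run:
```python
from h import *
T,W=headstate();S=bot.read_camera('scene');V=cloud(S)
for w in (W,V):
  nest(w,(.603,.16),.026,.172);nest(w,(.603,.16),.040,.146)
  q=sel(w,(.604,.16),.03,.19,.22);print('core top',len(q),q.mean(0).round(4),q[:,2].max())
  q=sel(w,(.544,.347),.03,.142,.16);print('knob',len(q),q.mean(0).round(4)) if len(q) else print('no')
k=A+.095*np.array([np.cos(np.radians(107.4)),np.sin(np.radians(107.4))])
plan([(*k,.25,17.4,.7),(*k,.1095,17.4,.7)])
print(bot.observe()['joint_pos'].round(2))
save(cv2.resize(S['pixels'][110:330,180:430],(500,440)),'p7.png')
```

```text
tcp r 0.109731633008155 ang 187.99385979852016 F [ 0.2 -0.5 -0.1] z 0.2966
lip [0.6022 0.1605 0.085 ] dist 0.0993 well angle -72.58
219 [0.6022 0.1584] z 0.1723 pct [0.1682 0.1751]
311 [0.6017 0.1587] z 0.1465 pct [0.1427 0.1495]
core top 73 [0.603  0.1596 0.2021] 0.2061366277361269
knob 43 [0.5465 0.347  0.1512]
225 [0.6054 0.1607] z 0.1703 pct [0.1662 0.1722]
306 [0.6043 0.1606] z 0.1445 pct [0.1402 0.1474]
core top 98 [0.6075 0.1639 0.1991] 0.20440521858458863
knob 151 [0.5457 0.3481 0.1481]
now [0.4642 0.2398 0.2966] yaw -0.03 t 40.05
0.531 0.400 0.233 -0.000 0.000 -0.203 0.7   rows>=2.3
0.531 0.400 0.935 -0.000 0.000 -0.203 0.7   rows>=2.2
[ 0.48  0.13  0.11  1.55 -0.    2.05]
```

View pics/p7.png

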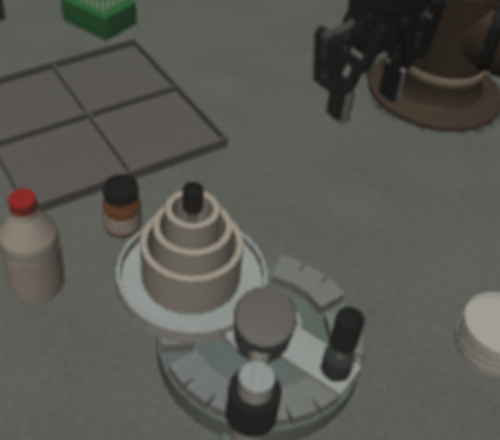

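Request:
jog_arm:
  deltas: "0.2 0.15 0.1 0 0 -0.1 0.7; 0.4 0.3 0.2 0 0 -0.203 0.7; 0.531 0.4 0.233 0 0 -0.203 0.7; 0.531 0.4 0.233 0 0 -0.203 0.7; 0.531 0.4 0.4 0 0 -0.203 0.7; 0.531 0.4 0.65 0 0 -0.203 0.7; 0.531 0.4 0.85 0 0 -0.203 0.7; 0.531 0.4 0.93 0 0 -0.203 0.7; 0.531 0.4 0.933 0 0 -0.203 0.7; 0.531 0.4 0.933 0 0 -0.203 0.7; 0.531 0.4 0.933 0 0 -0.203 0.7"

```text
clock: 41.42
position: [0.5447, 0.3472, 0.1125]
tool_rot: [0.001, 0.592, 0.806, 0.001]
wrist_force: [0.3, 0.0, 0.2]
finger_gap: 0.0596
gripper_force: 0.0
```

Request:
jog_arm:
  deltas: "0 0 0 0 0 0 0.4; 0 0 0 0 0 0 0.3; 0 0 0 0 0 0 0.2; 0 0 0 0 0 0 0; 0 0 0 0 0 0 0; 0 0 0 0 0 0 0"
  newtons: 80

```text
clock: 42.18
position: [0.5438, 0.3469, 0.1114]
tool_rot: [0.0, 0.592, 0.806, 0.0]
wrist_force: [-2.0, -0.6, 5.7]
finger_gap: 0.0266
gripper_force: 78.2
```

Request:
jog_arm:
  deltas: "0 0 -0.03 0 0 0 0; 0 0 -0.06 0 0 0 0; 0 0 -0.09 0 0 0 0; 0 0 -0.12 0 0 0 0; 0 0 -0.125 0 0 0 0; 0 0 -0.125 0 0 0 0"

```text
clock: 42.92
position: [0.5435, 0.3467, 0.1352]
tool_rot: [-0.0, 0.591, 0.806, -0.0]
wrist_force: [1.1, 2.8, -8.9]
finger_gap: 0.0266
gripper_force: 79.1
```

```bash
python3 -c "
from h import *
headstate(); p,R,o=pose(); swing(.1355,60,3)"
```

```text
tcp r 0.09587638753815206 ang 107.5925875939255 F [ 0.5  2.9 -8.9] z 0.1351
lip [0.6021 0.1607 0.0851] dist 0.0992 well angle -72.66
knob angle 107.5925875939255 r 0.09587638753815206
now [0.5435 0.3467 0.1351] yaw 17.48 t 42.98
-0.004 0.000 -0.002 -0.000 -0.000 -0.000 0   rows>=0.0
-0.005 -0.025 -0.002 -0.000 -0.000 -0.035 0   rows>=0.3
-0.007 -0.050 -0.002 -0.000 -0.000 -0.070 0   rows>=0.3
-0.010 -0.074 -0.002 -0.000 -0.000 -0.105 0   rows>=0.3
-0.015 -0.099 -0.002 -0.000 -0.000 -0.140 0   rows>=0.3
-0.021 -0.123 -0.002 -0.000 -0.000 -0.175 0   rows>=0.3
-0.028 -0.147 -0.002 -0.000 -0.000 -0.209 0   rows>=0.3
-0.036 -0.170 -0.002 -0.000 -0.000 -0.244 0   rows>=0.3
-0.046 -0.193 -0.002 -0.000 -0.000 -0.279 0   rows>=0.3
-0.057 -0.216 -0.002 -0.000 -0.000 -0.314 0   rows>=0.3
-0.068 -0.237 -0.002 -0.000 -0.000 -0.349 0   rows>=0.3
-0.082 -0.259 -0.002 -0.000 -0.000 -0.384 0   rows>=0.3
-0.096 -0.279 -0.002 -0.000 -0.000 -0.419 0   rows>=0.3
-0.111 -0.299 -0.002 -0.000 -0.000 -0.454 0   rows>=0.3
-0.127 -0.318 -0.002 -0.000 -0.000 -0.489 0   rows>=0.3
-0.144 -0.336 -0.002 -0.000 -0.000 -0.524 0   rows>=0.3
-0.162 -0.353 -0.002 -0.000 -0.000 -0.559 0   rows>=0.3
-0.181 -0.369 -0.002 -0.000 -0.000 -0.593 0   rows>=0.3
-0.201 -0.384 -0.002 -0.000 -0.000 -0.628 0   rows>=0.3
-0.221 -0.398 -0.002 -0.000 -0.000 -0.663 0   rows>=0.3
-0.243 -0.411 -0.002 -0.000 -0.000 -0.698 0   rows>=0.3
```

Request:
jog_arm:
  deltas: "-0.002 -0.012 0 0 0 -0.017 0; -0.004 -0.03 0 0 0 -0.045 0; -0.006 -0.05 0 0 0 -0.07 0; -0.01 -0.074 0 0 0 -0.105 0; -0.015 -0.099 0 0 0 -0.14 0; -0.021 -0.123 0 0 0 -0.175 0; -0.028 -0.147 0 0 0 -0.209 0; -0.036 -0.17 0 0 0 -0.244 0; -0.046 -0.193 0 0 0 -0.279 0; -0.057 -0.216 0 0 0 -0.314 0; -0.068 -0.237 0 0 0 -0.349 0; -0.082 -0.259 0 0 0 -0.384 0; -0.096 -0.279 0 0 0 -0.419 0; -0.111 -0.299 0 0 0 -0.454 0; -0.127 -0.318 0 0 0 -0.489 0; -0.144 -0.336 0 0 0 -0.524 0; -0.162 -0.353 0 0 0 -0.559 0; -0.181 -0.369 0 0 0 -0.593 0; -0.192 -0.377 0 0 0 -0.611 0; -0.192 -0.377 0 0 0 -0.611 0"

```text
clock: 45.48
position: [0.4828, 0.2872, 0.1354]
tool_rot: [-0.0, 0.173, 0.985, -0.0]
wrist_force: [-3.2, 2.9, -8.4]
finger_gap: 0.0263
gripper_force: 79.3
```

```bash
python3 -c "
from h import *
headstate(); p,R,o=pose(); d=p[:2]-A; swing(.1355,227.4-np.degrees(np.arctan2(d[1],d[0]))%360,4)"
```

```text
tcp r 0.09519675349485796 ang 160.39625470673462 F [-1.6  1.9 -7.4] z 0.1354
lip [0.666  0.223  0.0853] dist 0.0989 well angle -19.09
knob angle 160.39625470673462 r 0.09519675349485796
now [0.4828 0.2872 0.1354] yaw 70.01 t 45.52
-0.001 0.000 -0.001 -0.000 -0.000 -0.000 0   rows>=0.0
-0.002 -0.033 -0.001 -0.000 -0.000 -0.046 0   rows>=0.4
-0.006 -0.065 -0.001 -0.000 -0.001 -0.092 0   rows>=0.4
-0.012 -0.097 -0.001 -0.000 -0.001 -0.138 0   rows>=0.4
-0.020 -0.129 -0.000 -0.000 -0.001 -0.183 0   rows>=0.4
-0.030 -0.160 -0.000 -0.000 -0.001 -0.229 0   rows>=0.4
-0.042 -0.190 -0.000 -0.000 -0.001 -0.275 0   rows>=0.4
-0.056 -0.220 -0.000 -0.000 -0.001 -0.321 0   rows>=0.4
-0.073 -0.248 -0.000 -0.000 -0.001 -0.367 0   rows>=0.4
-0.091 -0.275 -0.000 -0.000 -0.001 -0.413 0   rows>=0.4
-0.111 -0.301 -0.000 -0.000 -0.001 -0.459 0   rows>=0.4
-0.133 -0.325 -0.000 -0.000 -0.001 -0.504 0   rows>=0.4
-0.156 -0.348 -0.000 -0.000 -0.001 -0.550 0   rows>=0.4
-0.181 -0.369 -0.000 -0.000 -0.001 -0.596 0   rows>=0.4
-0.207 -0.389 -0.000 -0.000 -0.001 -0.642 0   rows>=0.4
-0.235 -0.406 -0.000 -0.000 -0.001 -0.688 0   rows>=0.4
-0.264 -0.422 -0.001 -0.000 -0.001 -0.734 0   rows>=0.4
-0.293 -0.435 -0.001 -0.000 -0.001 -0.780 0   rows>=0.4
```

Request:
jog_arm:
  deltas: "0 -0.012 0 0 0 -0.017 0; -0.002 -0.033 0 0 0 -0.046 0; -0.006 -0.065 0 0 0 -0.092 0; -0.012 -0.097 0 0 0 -0.138 0; -0.02 -0.129 0 0 0 -0.183 0; -0.03 -0.16 0 0 0 -0.229 0; -0.042 -0.19 0 0 0 -0.275 0; -0.056 -0.22 0 0 0 -0.321 0; -0.073 -0.248 0 0 0 -0.367 0; -0.091 -0.275 0 0 0 -0.413 0; -0.111 -0.301 0 0 0 -0.459 0; -0.133 -0.325 0 0 0 -0.504 0; -0.156 -0.348 0 0 0 -0.55 0; -0.181 -0.369 0 0 0 -0.596 0; -0.207 -0.389 0 0 0 -0.642 0; -0.235 -0.406 0 0 0 -0.688 0; -0.264 -0.422 0 0 0 -0.734 0; -0.285 -0.432 0 0 0 -0.766 0; -0.293 -0.435 0 0 0 -0.78 0; -0.293 -0.435 0 0 0 -0.78 0"

```text
clock: 48.02
position: [0.5088, 0.1856, 0.1355]
tool_rot: [0.0, -0.399, 0.917, -0.0]
wrist_force: [-0.3, 3.6, -9.0]
finger_gap: 0.0261
gripper_force: 79.4
```

```bash
python3 -c "
from h import *
headstate(); p,R,o=pose(); d=p[:2]-A; swing(.1355,227.5-np.degrees(np.arctan2(d[1],d[0]))%360,4)"
```

```text
tcp r 0.09444215935845376 ang 227.55134359076274 F [ 0.6  4.1 -8.2] z 0.1355h.py:18: RuntimeWarning: Mean of empty slice.
  c0=P.mean(0)
  ret = um.true_divide(
Traceback (most recent call last):
  File "h.py", line 48, in headstate
    x=circ(q[:,:2]); q=q[abs(np.hypot(*(q[:,:2]-x[:2]).T)-.0855)<.006]; x=circ(q[:,:2]);d=x[:2]-A
                                                                          ~~~~^^^^^^^^^
  File "h.py", line 20, in circ
    s=least_squares(lambda q:np.hypot(*(P-q[:2]).T)-q[2],[*c0,.05],loss=loss,f_scale=.002); return s.x
ValueError: Initial guess is outside of provided bounds
```

Angle is on target; lower the plunger gently.

Request:
jog_arm:
  deltas: "0 0 0.03 0 0 0 0; 0 0 0.06 0 0 0 0; 0 0 0.08 0 0 0 0; 0 0 0.1 0 0 0 0; 0 0 0.115 0 0 0 0; 0 0 0.115 0 0 0 0"

```text
clock: 48.82
position: [0.5088, 0.1856, 0.1125]
tool_rot: [0.0, -0.399, 0.917, -0.0]
wrist_force: [0.3, 3.2, -4.6]
finger_gap: 0.0262
gripper_force: 79.4
```

Entered the pocket. Release and withdraw, then check.

Request:
jog_arm:
  deltas: "0 0 0.004 0 0 0 0.3; 0 0 0.004 0 0 0 0.5; 0 0 0.004 0 0 0 0.7; 0 0 0.004 0 0 0 0.7; 0 0 -0.1 0 0 0 0.7; 0 0 -0.4 0 0 0 0.7; 0 0 -0.7 0 0 0 0.7; 0 0 -0.85 0 0 0 0.7; 0 0 -0.85 0 0 0 0.7"

```text
clock: 49.95
position: [0.5098, 0.1859, 0.2855]
tool_rot: [0.003, -0.399, 0.917, -0.0]
wrist_force: [-0.8, 0.2, -0.5]
finger_gap: 0.0595
gripper_force: 0.0
```

Run:
```python
from h import *
from h import pose
p,R,o=pose(); plan([(.38,.02,.3,68,.7)])
S=bot.read_camera('scene');T=bot.read_camera('top')
for P in(T,S):
  w=cloud(P); q=sel(w,(.509,.186),.03,.14,.175); print('knob',len(q), q.mean(0).round(4) if len(q) else 0, np.percentile(q[:,2],[50,95]) if len(q) else 0)
```

```text
now [0.5098 0.1859 0.2855] yaw 137.01 t 49.95
1.049 -0.091 -0.077 0.000 0.004 0.803 0.7   rows>=6.4
knob 100 [0.5075 0.1849 0.1496] [0.1498769  0.15222964]
knob 110 [0.5116 0.1893 0.1476] [0.1484874  0.15040405]
```

Knob top at 150 mm, so the plunger is home. Clear the view for a final look.

Request:
jog_arm:
  deltas: "0.3 -0.02 -0.05 0 0 0 0.7; 0.6 -0.05 -0.07 0 0 0 0.7; 0.9 -0.09 -0.07 0 0 0 0.7; 1 -0.09 -0.07 0 0 0 0.7; 1 -0.09 -0.07 0 0 0 0.7; 1 -0.09 -0.07 0 0 0 0.7"

```text
clock: 50.8
position: [0.3861, 0.0276, 0.2958]
tool_rot: [-0.0, -0.399, 0.917, 0.0]
wrist_force: [0.3, 0.2, -0.3]
finger_gap: 0.06
gripper_force: 0.0
```

Run:
```python
from h import *
S=bot.read_camera('scene');T=bot.read_camera('top')
c=A+.1*np.array([np.cos(np.radians(47.2)),np.sin(np.radians(47.2))]);print(c)
for P in(T,S):
  w=cloud(P); q=sel(w,(.509,.186),.03,.14,.175); print('knob',q.mean(0).round(4),np.percentile(q[:,2],[50,95]))
  for R_,z in((.026,.172),(.04,.146),(.054,.12),(.0855,.072)): nest(w,c,R_,z)
  for n,cc,z0,z1,R in [('jar',(.605,-.01),.065,.09,.04),('bottle',(.75,.031),.14,.17,.05)]:
    q=sel(w,cc,R,z0,z1); print(n,len(q),q.mean(0).round(4))
save(cv2.resize(np.hstack([T['pixels'][90:290,90:340],S['pixels'][150:350,180:430]]),(800,320)),'p8.png')
```

```text
[0.64044413 0.32867299]
knob [0.5075 0.1848 0.15  ] [0.15020617 0.15321908]
216 [0.6406 0.3308] z 0.1721 pct [0.1664 0.1745]
272 [0.6407 0.33  ] z 0.1462 pct [0.1405 0.149 ]
363 [0.6412 0.3316] z 0.1202 pct [0.1154 0.1235]
420 [0.6386 0.3298] z 0.0719 pct [0.0671 0.0752]
jar 228 [ 0.6046 -0.004   0.0753]
bottle 132 [0.7454 0.0253 0.1497]
knob [0.5114 0.1889 0.1476] [0.14815896 0.15048272]
131 [0.6442 0.3337] z 0.1704 pct [0.1664 0.1724]
307 [0.6431 0.3317] z 0.145 pct [0.141 0.147]
419 [0.6425 0.3322] z 0.1188 pct [0.1153 0.1208]
619 [0.6407 0.3308] z 0.0705 pct [0.0662 0.0728]
jar 213 [6.086e-01 2.000e-04 7.320e-02]
bottle 150 [0.7493 0.0297 0.1478]
```

View pics/p8.png

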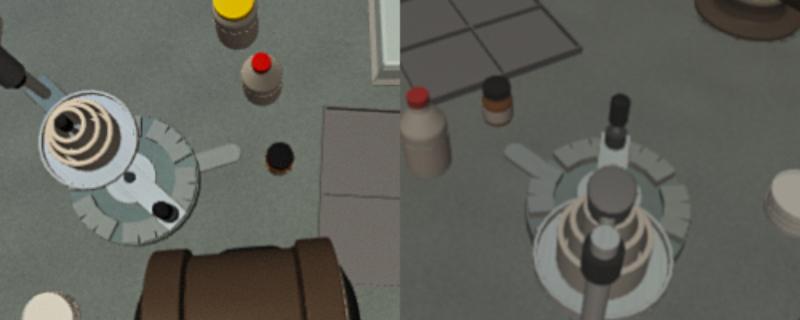

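```bash
python3 -c "
from rig import bot
print(bot.close_job())"
```

```text
the job is handed in; nothing more can be done
None
```

I handed the job in: beakers B, C and D (A was absent) stand nested in the well with the core upright in the innermost one, the well is at the sensor station with the plunger home, and the bottle and jar did not move.

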